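Park the microscope objectives by height

TASK

Line the four loose microscope objectives up by height on the parking rail, one standing nose up in the middle of each round rubber pad: the shortest on the pad next to the upright steel post, then taller and taller along the row, the tallest on the pad farthest from the post. Never let an objective tip over, and leave the blue-capped glass vial standing where it is.

Things in the scene. Friction and masses are not known exactly. Their poses are not given: they have to be found in the camera images.
- objective_44_center (a point): Centre (on the axis, half-way up) of the shortest of four loose microscope objectives: 44 mm tall, about 120 g, standing nose up on the table. Black foot ring 32 mm across, 6 mm high; silver barrel 31 mm across up to 36 mm; then a steel nose tapering to 25 mm across (the taller, the narrower). z axis up along it.
- objective_56_center (a point): Centre (on the axis, half-way up) of the second shortest of four loose microscope objectives: 56 mm tall, about 144 g, standing nose up on the table. Black foot ring 32 mm across, 6 mm high; silver barrel 31 mm across up to 44 mm; then a steel nose tapering to 19 mm across (the taller, the narrower). z axis up along it.
- objective_68_center (a point): Centre (on the axis, half-way up) of the second tallest of four loose microscope objectives: 68 mm tall, about 168 g, standing nose up on the table. Black foot ring 32 mm across, 6 mm high; silver barrel 31 mm across up to 51 mm; then a steel nose tapering to 13 mm across (the taller, the narrower). z axis up along it.
- objective_80_center (a point): Centre (on the axis, half-way up) of the tallest of four loose microscope objectives: 80 mm tall, about 192 g, standing nose up on the table. Black foot ring 32 mm across, 6 mm high; silver barrel 31 mm across up to 58 mm; then a steel nose tapering to 8 mm across (the taller, the narrower). z axis up along it.
- pad_a: One of four identical dark rubber pads, round, 50 mm across, 4 mm thick, fixed in a row 70 mm apart on the parking rail, a low aluminium bar (390 x 60 mm, 16 mm high) fixed on the table. Origin: centre of its underside, on the rail; its top is 20 mm above the table. x axis along the rail. The letters do not tell the order along the rail (shuffled).
- pad_b: One of four identical dark rubber pads, round, 50 mm across, 4 mm thick, fixed in a row 70 mm apart on the parking rail, a low aluminium bar (390 x 60 mm, 16 mm high) fixed on the table. Origin: centre of its underside, on the rail; its top is 20 mm above the table. x axis along the rail. The letters do not tell the order along the rail (shuffled).
- pad_c: One of four identical dark rubber pads, round, 50 mm across, 4 mm thick, fixed in a row 70 mm apart on the parking rail, a low aluminium bar (390 x 60 mm, 16 mm high) fixed on the table. Origin: centre of its underside, on the rail; its top is 20 mm above the table. x axis along the rail. The letters do not tell the order along the rail (shuffled).
- pad_d: One of four identical dark rubber pads, round, 50 mm across, 4 mm thick, fixed in a row 70 mm apart on the parking rail, a low aluminium bar (390 x 60 mm, 16 mm high) fixed on the table. Origin: centre of its underside, on the rail; its top is 20 mm above the table. x axis along the rail. The letters do not tell the order along the rail (shuffled).
- post: Upright steel post, 13 mm across, 40 mm tall (black collar, 28 mm across and 6 mm high, at its foot), fixed on the rail's centre line beyond one end of the row, either end; the other end has a low black block (26 x 50 x 12 mm) instead. Origin: centre of its foot, on the rail's top, 16 mm above the table. The pads' centres lie 65, 135, 205 and 275 mm from its axis.
- vial_center (a point): Centre, half-way up, of a bystander to be left standing: a loose glass vial 55 mm tall, 26 mm across, with a blue cap 29 mm across, among the objectives. Another loose bystander there, not listed, is a white plastic jar 38 mm across, 32 mm tall. Objectives, vial and jar start at least 75 mm apart, centre to centre.

How it is judged (in metres and radians):
At the end, for the whole second after the job is handed in: Every objective stands upright (within 7 degrees) and at rest on its own pad, centred within 12 mm and resting on the pad (height within 6 mm); in order of height along the row, the shortest on the pad next to the post and the tallest on the farthest (((horizontal distance between objective_44_center and pad_a below 0.012 m and horizontal distance between pad_a and post between 0.045 and 0.085 m) or (horizontal distance between objective_44_center and pad_b below 0.012 m and horizontal distance between pad_b and post between 0.045 and 0.085 m) or (horizontal distance between objective_44_center and pad_c below 0.012 m and horizontal distance between pad_c and post between 0.045 and 0.085 m) or (horizontal distance between objective_44_center and pad_d below 0.012 m and horizontal distance between pad_d and post between 0.045 and 0.085 m)) and height (world z) of objective_44_center between 0.036 and 0.048 m and angle between each of objective_44_center, objective_56_center, objective_68_center, objective_80_center's own z axis and vertical below 0.12 rad and linear speed of each of objective_44, objective_56, objective_68, objective_80 below 0.02 m/s and angular speed of each of objective_44, objective_56, objective_68, objective_80 below 0.2 rad/s and ((horizontal distance between objective_56_center and pad_a below 0.012 m and horizontal distance between pad_a and post between 0.115 and 0.155 m) or (horizontal distance between objective_56_center and pad_b below 0.012 m and horizontal distance between pad_b and post between 0.115 and 0.155 m) or (horizontal distance between objective_56_center and pad_c below 0.012 m and horizontal distance between pad_c and post between 0.115 and 0.155 m) or (horizontal distance between objective_56_center and pad_d below 0.012 m and horizontal distance between pad_d and post between 0.115 and 0.155 m)) and height (world z) of objective_56_center between 0.042 and 0.054 m and ((horizontal distance between objective_68_center and pad_a below 0.012 m and horizontal distance between pad_a and post between 0.185 and 0.225 m) or (horizontal distance between objective_68_center and pad_b below 0.012 m and horizontal distance between pad_b and post between 0.185 and 0.225 m) or (horizontal distance between objective_68_center and pad_c below 0.012 m and horizontal distance between pad_c and post between 0.185 and 0.225 m) or (horizontal distance between objective_68_center and pad_d below 0.012 m and horizontal distance between pad_d and post between 0.185 and 0.225 m)) and height (world z) of objective_68_center between 0.048 and 0.06 m and ((horizontal distance between objective_80_center and pad_a below 0.012 m and horizontal distance between pad_a and post between 0.255 and 0.295 m) or (horizontal distance between objective_80_center and pad_b below 0.012 m and horizontal distance between pad_b and post between 0.255 and 0.295 m) or (horizontal distance between objective_80_center and pad_c below 0.012 m and horizontal distance between pad_c and post between 0.255 and 0.295 m) or (horizontal distance between objective_80_center and pad_d below 0.012 m and horizontal distance between pad_d and post between 0.255 and 0.295 m)) and height (world z) of objective_80_center between 0.054 and 0.066 m); the robot touches nothing.
It fails at once if an objective is tipped over (angle between any of objective_44_center, objective_56_center, objective_68_center, objective_80_center's own z axis and vertical above 0.7 rad).
It fails at once if the vial is knocked over or shoved away (angle between vial_center's own z axis and vertical above 0.5 rad or distance of vial_center from where it was at the start of the episode above 0.03 m).
It also fails if it takes over 120 s, if anything falls off the work surface, if the arm or the gripper's body presses on something with over 40 N, if the wrist force passes 120 N, or if a joint passes its speed limit or range.

ROBOT

A 6-joint arm with a two-finger parallel gripper is mounted at the origin on the work surface. World frame = base frame: x ahead of the robot, y to its left, z up, the work surface at z = 0. Lengths are in mm, angles in rad, forces in N, time in s.
With the tool pointing down it reaches from about 350 to 875 mm from the base axis. Payload 4.2 kg.
Tool frame: the origin (TCP) lies where the fingers leave the gripper's body, on its centre line; the fingertips stand ahead of it and the grasp point (between the pads) lies 54 mm ahead of it (arm.nose_length is the z of the fingertips in the tool frame, in mm); z points along the fingers, x is the direction in which the jaws open and shut, and the axes are right-handed (so a half turn about z gives the same grasp; the last joint's range is limited). The gripper opens to 85 mm and grips with 20 to 120 N. Pads are 22 mm wide; open, the fingers measure 114 mm over their backs; the gripper's body (76 mm by 85 mm) begins 54 mm behind the grasp point. The pads swing forward as they close: fully open they stand 13 mm farther back than shut.
Start: joints at [1.392, 0.385, 0.008, 0, -1.194, -0.259], TCP at [264.934, 566.047, 303.912] pointing down, gripper open.
Joint ranges: [-3.14, 3.14], [-1.21, 2.06], [-1.07, 1.41], [-3.16, 2.05], [-2.99, -0.16], [-3.1, 3.1]. Speed limits (rad/s): [2.79, 2.79, 3.14, 3.14, 3.14, 3.14].

INTERFACE

Orientations are given as a unit quaternion [x, y, z, w].
In Python, from bench import arm, imaging, job_done gives the robot as it stands.
- The arm moves only by the shell command python3 -m crank 'ROWS' [OPENING]. ROWS is a JSON object of lists of equal length, an entry for each row: "delta_pos": the shift along the tool's x, y, z in m, a list of three; "twist": the turn about the tool's z in rad. In form: {"delta_pos": [[tx, ty, tz], ...], "twist": [twist, ...]}. A call has 1 to 8 rows; each row shifts and turns the commanded pose from where the row before left it, along the tool's axes as they then stand; what a row does not reach is not made up. A row lasts 1/12 s, in which the tool goes at most 41.7 mm and 7.16 degrees, less where a joint would pass 70% of its speed; a pose out of reach is approached as far as the arm can. A call is refused whole if a number of a shift passes 0.0417 or a number of a turn 0.125, either way. A call with a gripper value outside its range is refused whole. OPENING is the opening, from 0 (shut) to 1 (fully open), set as the call begins (- or left out, the last holds). The fingers move at their own pace and stop on an object; the grip force is fixed at half the most. Time passes only in rows, so rows that do not move let the fingers close. It gives the time, the measured TCP pose, the force and the opening at its end, in the units of the state.
- arm.read_state(): the state, without advancing time (a new reading comes with each control period).
- imaging.get_image(name): name is "scene" or "top"; returns (picture, depth): 480x640x3 uint8, blue, green, red; 480x640 float32, mm along the optical axis (not along the pixel's ray), 0 where there is no reading.
- imaging.camera_model(name): a dict with "vfov" (degrees; the focal length in pixels is half the picture's height over the tangent of half this angle, whatever the lens; pixels are square), "cx", "cy" (the principal point, pixels), "dist" ([k1, k2, p1, p2, k3] as OpenCV has them; the pictures are not rectified), "T" (4x4, takes a point from camera to world coordinates). Camera axes: x right, y up, looking along -z (the intrinsics and any distortion apply to the point x, -y, -z); pixel columns grow to the right and rows downward; lengths in mm; the calibration is good to about 2 mm. A picture is of the moment at which its call begins. camera_model takes no time and is no camera call.
- job_done(): hands the job in, once; it reports no verdict.
The state is a dict: "clock": time; "joints": joint angles; "joint_vel": joint speeds; "joint_efforts": joint torques, N m; "position": TCP position; "ee_rot": TCP orientation; "contact_force": force on the tool from outside, world axes, zero at the start; "wrist_torque": the same for the moment, N m; "gripper_width": finger opening in mm.
Only numpy, scipy, OpenCV 4.12 (cv2) and the standard library are available. Lean on these libraries where they do the work, as an engineer would, in place of code of your own. Each camera call takes 0.05 s, during which the arm holds its last target.

## Working session

There is one attempt and no reset: what is moved stays moved. The work goes in short steps, Python scripts to look and compute and a shell command to move; the robot and the scene stay as the last step left them, time stands still between calls to the robot, and variables do not carry over. Pictures are saved under pics/ and viewed, and the job is handed in when it is done.

```bash
ls; mkdir -p pics
python3 - <<'E'
from bench import arm, imaging
import cv2
print(arm.read_state(), arm.nose_length)
for n in ("scene","top"):
    p,d=imaging.get_image(n); cv2.imwrite(f"pics/{n}0.png",p)
    import numpy as np; np.savez(f"{n}0.npz",p=p,d=d)
    print(n,imaging.camera_model(n))
E
```

```text
pics
{'clock': 0.0, 'joints': array([ 1.39163225e+00,  3.85573041e-01,  6.60211506e-03, -4.77758684e-04,
       -1.19402304e+00, -2.58655509e-01]), 'joint_vel': array([ 7.46066442e-05, -1.38938574e-04,  7.56283749e-04, -2.79446298e-03,
       -1.02362509e-03, -1.60129526e-04]), 'joint_efforts': array([-1.38379901e-04, -3.92288625e+01,  1.88403815e+01,  4.18594211e+00,
       -4.65943012e-03, -6.62895872e-07]), 'position': array([264.74545717, 565.67722575, 302.80534095]), 'ee_rot': array([-5.36597577e-01,  8.43837534e-01, -6.56606760e-04, -9.08605055e-04]), 'contact_force': array([ 0.13197843, -0.49266648,  0.13801752]), 'wrist_torque': array([-0.00560283,  0.01376702,  0.00446436]), 'gripper_width': 85.40851679512637} 72.6
scene {'vfov': 51.51871432627652, 'cx': 315.8047718023161, 'cy': 236.79090189730746, 'dist': array([0.03700727, 0.        , 0.        , 0.        , 0.        ]), 'T': array([[ 2.77537004e-01, -5.52399551e-01,  7.86020323e-01,
         1.12662993e+03],
       [ 9.60503673e-01,  1.76702978e-01, -2.14962211e-01,
        -1.56629580e+02],
       [-2.01471030e-02,  8.14635375e-01,  5.79623413e-01,
         5.06468897e+02],
       [ 0.00000000e+00,  0.00000000e+00,  0.00000000e+00,
         1.00000000e+00]])}
top {'vfov': 51.10059696740112, 'cx': 328.61335661716606, 'cy': 248.28367635587531, 'dist': array([-0.13217134,  0.        ,  0.        ,  0.        ,  0.        ]), 'T': array([[ 6.10969141e-03,  9.87381292e-01, -1.58243026e-01,
         4.03537895e+02],
       [-9.99849792e-01,  8.59860237e-03,  1.50485332e-02,
         1.36352280e+01],
       [ 1.62193091e-02,  1.58127315e-01,  9.87285514e-01,
         8.71774529e+02],
       [ 0.00000000e+00,  0.00000000e+00,  0.00000000e+00,
         1.00000000e+00]])}
```

View pics/scene0.png

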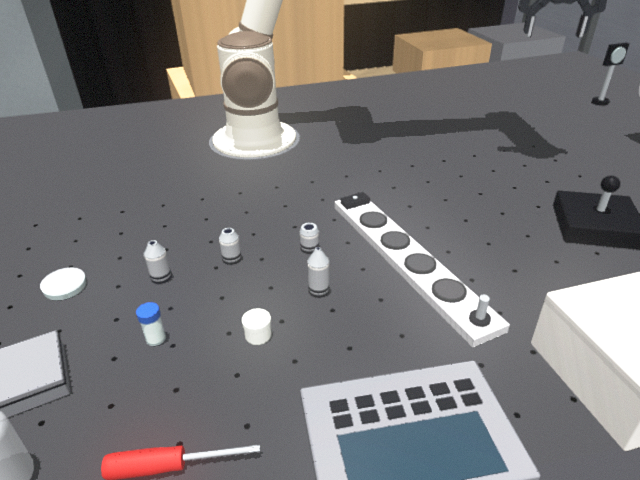

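View pics/top0.png

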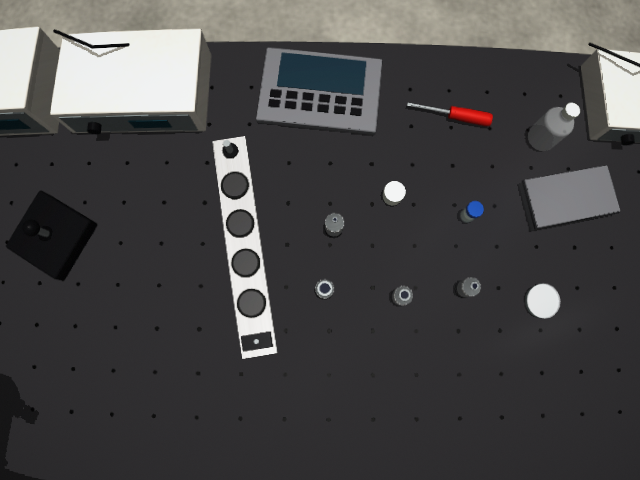

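The scene view shows the rail running from (355,200) to (485,325), with the post at the near end (482,310). The objectives are at (157,260), (230,244), (309,236) and (318,270), the vial at (151,325) and the jar at (257,326). In the top view the post is at (230,150), the pads are at (235,185), (240,223), (246,263) and (251,303), and the objectives are at (334,224), (324,289), (403,295) and (470,287).

```bash
cat > h.py <<'E'
import numpy as np, cv2
from bench import arm, imaging
def K(m):
    f=240/np.tan(np.radians(m['vfov']/2)); return np.array([[f,0,m['cx']],[0,f,m['cy']],[0,0,1.]])
def cloud(n,d):
    m=imaging.camera_model(n); T=m['T']
    v,u=np.mgrid[:480,:640]
    xy=cv2.undistortPoints(np.stack([u,v],-1).reshape(-1,1,2).astype(np.float64),K(m),m['dist']).reshape(480,640,2)
    P=np.stack([xy[...,0]*d,-xy[...,1]*d,-d],-1)
    return P@T[:3,:3].T+T[:3,3]
def onplane(n,uv,z):
    m=imaging.camera_model(n);T=m['T']
    xy=cv2.undistortPoints(np.array(uv,float).reshape(-1,1,2),K(m),m['dist']).reshape(-1,2)
    r=np.c_[xy[:,0],-xy[:,1],-np.ones(len(xy))]@T[:3,:3].T
    return T[:3,3]+r*((z-T[2,3])/r[:,2])[:,None]
def project(n,P):
    m=imaging.camera_model(n);T=m['T']
    c=(np.atleast_2d(P)-T[:3,3])@T[:3,:3]; c=c*[1,-1,-1]
    return cv2.projectPoints(c.reshape(-1,1,3),np.zeros(3),np.zeros(3),K(m),m['dist'])[0].reshape(-1,2)
E
python3 - <<'E'
from h import *
for n in("scene","top"):
    z=np.load(n+"0.npz");d=z['d'];C=cloud(n,d)
    ok=(d>0)&(C[...,0]>300)&(C[...,0]<800)&(abs(C[...,1])<420)
    b=ok&(abs(C[...,2])<8); print(n,"table z",np.median(C[b][:,2]))
    mk=(ok&(C[...,2]>10)&(C[...,2]<120)).astype(np.uint8)
    k,L,S,ce=cv2.connectedComponentsWithStats(mk)
    for i in range(1,k):
        if S[i,4]<60: continue
        P=C[L==i]; zt=np.percentile(P[:,2],98)
        t=P[P[:,2]>zt-8]
        print(i,ce[i].round(),S[i,4],"top",zt.round(1),"topc",np.median(t,0).round(1),"range",P.min(0).round(),P.max(0).round())
    if n=="top":
        for uv in [(235,185),(240,223),(246,263),(251.5,303)]: print(onplane(n,uv,20).round(1))
E
```

```text
scene table z 2.1070247723521334
1 [424. 270.] 6729 top 42.5 topc [721.2 178.7  50.3] range [360.  90.  10.] [747. 215.  60.]
2 [315. 259.] 1283 top 80.4 topc [582.8  -6.3  77.1] range [457. -21.  10.] [596.  25.  84.]
3 [229. 244.] 565 top 59.2 topc [ 464.3 -120.6   56.6] range [ 452. -136.   10.] [ 477. -104.   60.]
4 [157. 261.] 734 top 70.8 topc [ 478.9 -232.7   67.6] range [ 467. -248.   10.] [ 491. -217.   72.]
5 [ 62. 282.] 919 top 17.1 topc [ 456.9 -375.4   15.3] range [ 420. -407.   10.] [ 484. -345.   18.]
6 [579. 306.] 3354 top 93.4 topc [780.8 285.3  92.1] range [760. 229.  10.] [800. 366.  95.]
7 [150. 321.] 810 top 57.6 topc [ 610.4 -244.5   56.2] range [ 592. -258.   10.] [ 622. -230.   58.]
8 [256. 324.] 768 top 35.9 topc [ 644.5 -110.5   34.1] range [ 622. -129.   10.] [661. -91.  37.]
9 [ 27. 393.] 5589 top 81.6 topc [ 762.1 -372.3   81. ] range [ 577. -420.   10.] [ 786. -345.   87.]
10 [378. 388.] 4134 top 23.6 topc [783.8   2.8  20. ] range [756. -85.  11.] [800. 138.  26.]
11 [133. 458.] 1047 top 28.7 topc [ 794.1 -268.7   26.3] range [ 778. -298.   11.] [ 800. 
[... 709 characters left out ...]
.] [659. -95.  36.]
9 [472. 211.] 323 top 57.6 topc [ 604.9 -246.8   54.7] range [ 591. -262.   11.] [ 619. -234.   61.]
10 [334. 225.] 361 top 80.0 topc [576.9  -6.9  76.4] range [562. -23.  11.] [592.   8.  83.]
12 [468. 287.] 387 top 69.0 topc [ 472.6 -234.9   66.6] range [ 458. -252.   10.] [ 489. -221.   70.]
13 [324. 289.] 289 top 46.4 topc [469.7   8.2  43.7] range [454.  -7.  11.] [484.  23.  47.]
14 [543. 301.] 919 top 16.7 topc [ 450.5 -377.7   13.7] range [ 420. -410.   10.] [ 481. -347.   18.]
15 [402. 296.] 328 top 58.2 topc [ 458.2 -122.5   55.1] range [ 442. -138.   12.] [ 474. -107.   59.]
[[651.5 166.2  20. ]]
[[583.2 154.7  20. ]]
[[513.3 142.   20. ]]
[[445.1 130.6  20. ]]
```

```bash
cat > go.py <<'E'
# usage: go.py x y zgrasp : prints needed tool-axis delta (mm) and twist
import sys; from h import *
from scipy.spatial.transform import Rotation as R
s=arm.read_state(); r=R.from_quat(s['ee_rot']).as_matrix()
d=np.array([float(sys.argv[1]),float(sys.argv[2]),float(sys.argv[3])+54])-s['position']
yaw=np.degrees(np.arctan2(r[1,0],r[0,0])); tw=-np.radians((-80.2-yaw+180)%360-180)
t=np.radians(-80.2); Rt=np.array([[np.cos(t),-np.sin(t)*-1,0],[np.sin(t),-np.cos(t),0],[0,0,-1]]); 
Rt=np.c_[[np.cos(t),np.sin(t),0],np.cross([0,0,-1],[np.cos(t),np.sin(t),0]),[0,0,-1]]
print("pos",s['position'].round(1),"tilt",r[:,2].round(4),"clock",round(s['clock'],2),"w",round(s['gripper_width'],1),"F",s['contact_force'].round(1))
print("delta now",(r.T@d).round(1),"delta after twist",(Rt.T@d).round(1),"twist",tw.round(4),"| rows of 30:",np.ceil(np.linalg.norm(d)/30))
E
python3 -m crank '{"delta_pos":[[0,0,0],[0,0,0],[0,0,0],[0,0,0],[0,0,0],[0,0,0],[0,0,0],[0,0,0]],"twist":[-0.1,-0.1,-0.1,-0.1,-0.1,-0.1,0,0]}' 1
python3 go.py 469 8 150
```

```text
clock: 0.77
position: [264.9, 565.9, 303.4]
ee_rot: [0.761, -0.648, 0.0, 0.0]
contact_force: [-1.3, -0.0, -0.8]
gripper_width: 85.0
pos [264.9 565.9 303.4] tilt [-3.e-04 -9.e-04 -1.e+00] clock 0.77 w 85.0 F [-1.3 -0.  -0.8]
delta now [ 583.2 -112.9   99.9] delta after twist [ 584.5 -106.2   99.4] twist -0.0115 | rows of 30: 21.0
```

```bash
python3 -m crank '{"delta_pos":[[0.036,-0.007,0],[0.036,-0.007,0],[0.036,-0.007,0],[0.036,-0.007,0],[0.036,-0.007,0],[0.036,-0.007,0],[0.036,-0.007,0],[0.036,-0.007,0]],"twist":[-0.0115,0,0,0,0,0,0,0]}'
python3 -m crank '{"delta_pos":[[0.036,-0.007,0],[0.036,-0.007,0],[0.036,-0.007,0],[0.036,-0.007,0],[0.036,-0.007,0],[0.036,-0.007,0],[0.036,-0.007,0],[0,0,0]],"twist":[0,0,0,0,0,0,0,0]}'
python3 go.py 469 8 26
```

```text
clock: 1.43
position: [369.6, 290.1, 304.0]
ee_rot: [0.765, -0.644, -0.0, -0.0]
contact_force: [1.5, 0.4, -0.6]
gripper_width: 85.4
clock: 2.1
position: [462.3, 47.8, 303.8]
ee_rot: [0.763, -0.647, 0.0, 0.0]
contact_force: [-0.2, 0.7, 0.2]
gripper_width: 85.5
pos [462.3  47.8 303.8] tilt [-3.e-04 -1.e-03 -1.e+00] clock 2.1 w 85.5 F [-0.2  0.7  0.2]
delta now [ 4.010e+01 -2.000e-01  2.238e+02] delta after twist [4.030e+01 1.000e-01 2.238e+02] twist -0.0063 | rows of 30: 8.0
```

```bash
python3 -m crank '{"delta_pos":[[0.02,0,0.025],[0.02,0,0.025],[0,0,0.03],[0,0,0.03],[0,0,0.03],[0,0,0],[0,0,0]],"twist":[-0.006,0,0,0,0,0,0]}'
python3 go.py 469 8 26
python3 - <<'E'
from h import *
p,d=imaging.get_image("scene");cv2.imwrite("pics/s1.png",cv2.resize(p[150:330,200:440],(800,600)))
p,d=imaging.get_image("top");cv2.imwrite("pics/t1.png",cv2.resize(p[180:360,200:440],(800,600)))
E
```

```text
clock: 2.68
position: [467.9, 12.7, 163.2]
ee_rot: [0.767, -0.641, -0.001, 0.002]
contact_force: [0.6, 0.4, 0.7]
gripper_width: 85.5
pos [467.9  12.7 163.2] tilt [-0.0032 -0.0016 -1.    ] clock 2.68 w 85.5 F [0.6 0.4 0.7]
delta now [ 4.7 -0.5 83.2] delta after twist [ 4.8 -0.3 83.2] twist 0.0078 | rows of 30: 3.0
```

View pics/s1.png

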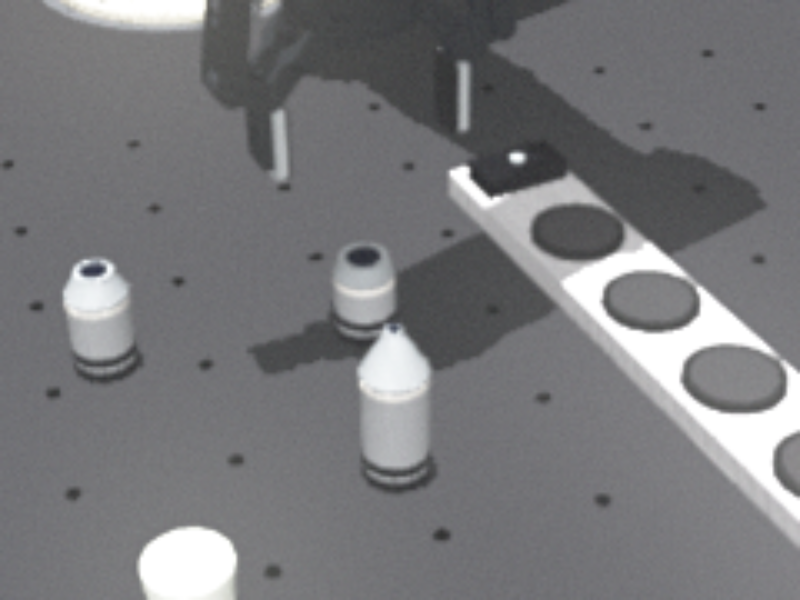

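The crop shows the fingers at (270,150) and (460,95), on either side of the 44 mm objective at (363,290). I'm descending and closing the gripper.

```bash
python3 -m crank '{"delta_pos":[[0.005,0,0.02],[0,0,0.02],[0,0,0.02],[0,0,0.015],[0,0,0.008],[0,0,0],[0,0,0]],"twist":[0.008,0,0,0,0,0,0]}'
python3 go.py 469 8 26
python3 -m crank '{"delta_pos":[[0,0,0],[0,0,0],[0,0,0],[0,0,0],[0,0,0],[0,0,0],[0,0,0],[0,0,0]],"twist":[0,0,0,0,0,0,0,0]}' 0
python3 go.py 469 8 26
```

```text
clock: 3.37
position: [470.2, 8.3, 82.1]
ee_rot: [0.765, -0.644, 0.001, -0.001]
contact_force: [0.9, -0.3, 0.3]
gripper_width: 85.5
pos [470.2   8.3  82.1] tilt [ 2.3e-03  6.0e-04 -1.0e+00] clock 3.37 w 85.5 F [ 0.9 -0.3  0.3]
delta now [0.1 1.3 2.1] delta after twist [0.1 1.3 2.1] twist 0.0011 | rows of 30: 1.0
clock: 4.03
position: [469.5, 8.0, 81.7]
ee_rot: [0.765, -0.644, 0.0, -0.0]
contact_force: [-0.8, 0.4, 4.5]
gripper_width: 29.3
pos [469.5   8.   81.7] tilt [ 1.e-03  2.e-04 -1.e+00] clock 4.03 w 29.3 F [-0.8  0.4  4.5]
delta now [-0.1  0.5  1.7] delta after twist [-0.1  0.5  1.7] twist 0.001 | rows of 30: 1.0
```

```bash
python3 -m crank '{"delta_pos":[[0,0,0],[0,0,-0.005],[0,0,-0.015],[0,0,-0.02],[0,0,-0.02],[0,0,-0.02],[0,0,-0.02],[0,0,0]],"twist":[0,0,0,0,0,0,0,0]}'
python3 go.py 651.7 166.3 49
python3 - <<'E'
from h import *
p,d=imaging.get_image("scene");cv2.imwrite("pics/s2.png",cv2.resize(p[150:330,200:440],(800,600)))
E
```

```text
clock: 4.7
position: [471.0, 8.3, 184.8]
ee_rot: [0.765, -0.644, 0.002, -0.003]
contact_force: [1.9, 0.4, -1.5]
gripper_width: 29.5
pos [471.    8.3 184.8] tilt [ 0.0078  0.002  -1.    ] clock 4.7 w 29.5 F [ 1.9  0.4 -1.5]
delta now [-124.5 -204.5   83.5] delta after twist [-124.9 -205.    81.8] twist 0.0016 | rows of 30: 9.0
```

View pics/s2.png

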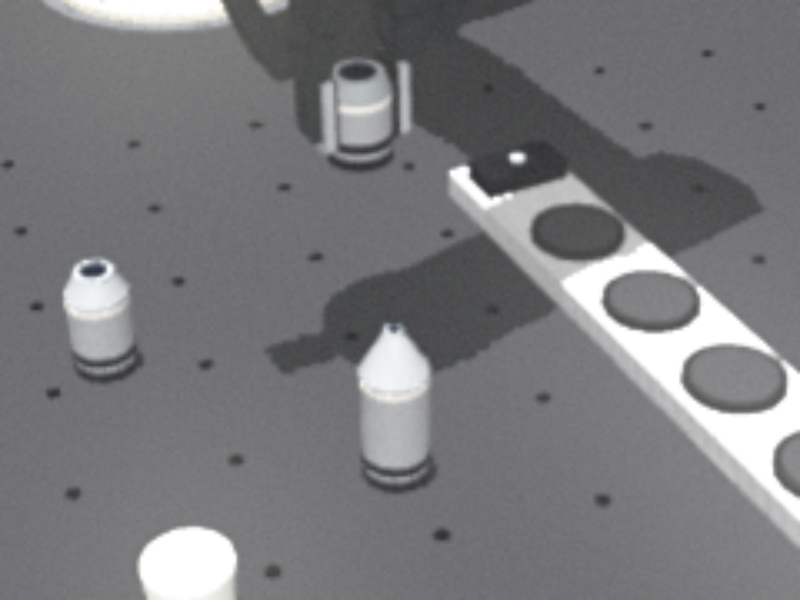

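The crop shows the 44 mm objective lifted straight between the fingers at (360,110).

```bash
python3 -m crank '{"delta_pos":[[-0.010,-0.015,0],[-0.02,-0.033,0],[-0.02,-0.034,0],[-0.02,-0.034,0],[-0.02,-0.034,0],[-0.02,-0.034,0],[-0.013,-0.020,0],[0,0,0]],"twist":[0,0,0,0,0,0,0,0]}'
python3 -m crank '{"delta_pos":[[0,0,0],[0,0,0]],"twist":[0,0]}'
python3 go.py 651.7 166.3 49
```

```text
clock: 5.42
position: [651.7, 167.0, 178.0]
ee_rot: [0.766, -0.643, 0.0, 0.0]
contact_force: [0.5, -0.4, -1.6]
gripper_width: 29.3
clock: 5.58
position: [647.9, 163.3, 179.0]
ee_rot: [0.765, -0.644, -0.001, 0.002]
contact_force: [-1.2, 0.8, -1.6]
gripper_width: 29.4
pos [647.9 163.3 179. ] tilt [-0.004  -0.0014 -1.    ] clock 5.58 w 29.4 F [-1.2  0.8 -1.6]
delta now [-2.4 -4.6 75.9] delta after twist [-2.3 -4.3 76. ] twist 0.0002 | rows of 30: 3.0
```

```bash
python3 -m crank '{"delta_pos":[[-0.001,-0.002,0.015],[0,0,0.02],[0,0,0.02],[0,0,0.012],[0,0,0.004],[0,0,0],[0,0,0],[0,0,0]],"twist":[0,0,0,0,0,0,0,0]}'
python3 -m crank '{"delta_pos":[[0,0,0],[0,0,0],[0,0,0],[0,0,0]],"twist":[0,0,0,0]}'
python3 go.py 651.7 166.3 47.7
```

```text
clock: 6.25
position: [651.7, 165.4, 111.4]
ee_rot: [0.765, -0.644, 0.001, -0.001]
contact_force: [0.1, 0.1, -1.1]
gripper_width: 29.4
clock: 6.58
position: [651.1, 165.3, 110.3]
ee_rot: [0.765, -0.644, 0.0, -0.0]
contact_force: [-0.5, 0.1, -1.4]
gripper_width: 29.4
pos [651.1 165.3 110.3] tilt [ 6.e-04  3.e-04 -1.e+00] clock 6.58 w 29.4 F [-0.5  0.1 -1.4]
delta now [-0.8 -0.8  8.6] delta after twist [-0.8 -0.8  8.6] twist 0.0007 | rows of 30: 1.0
```

```bash
python3 -m crank '{"delta_pos":[[-0.001,-0.001,0.004],[0,0,0.003],[0,0,0],[0,0,0],[0,0,0]],"twist":[0,0,0,0,0]}'
python3 go.py 651.7 166.3 47.7
python3 - <<'E'
from h import *
p,d=imaging.get_image("scene");cv2.imwrite("pics/s3.png",cv2.resize(p[200:350,360:560],(800,600)))
E
```

```text
clock: 7.0
position: [651.8, 166.4, 102.7]
ee_rot: [0.765, -0.644, -0.0, 0.0]
contact_force: [-0.0, -0.5, -1.0]
gripper_width: 29.1
pos [651.8 166.4 102.7] tilt [-4.e-04 -3.e-04 -1.e+00] clock 7.0 w 29.1 F [-0.  -0.5 -1. ]
delta now [0.1 0.1 1. ] delta after twist [0.1 0.1 1. ] twist 0.0007 | rows of 30: 1.0
```

View pics/s3.png

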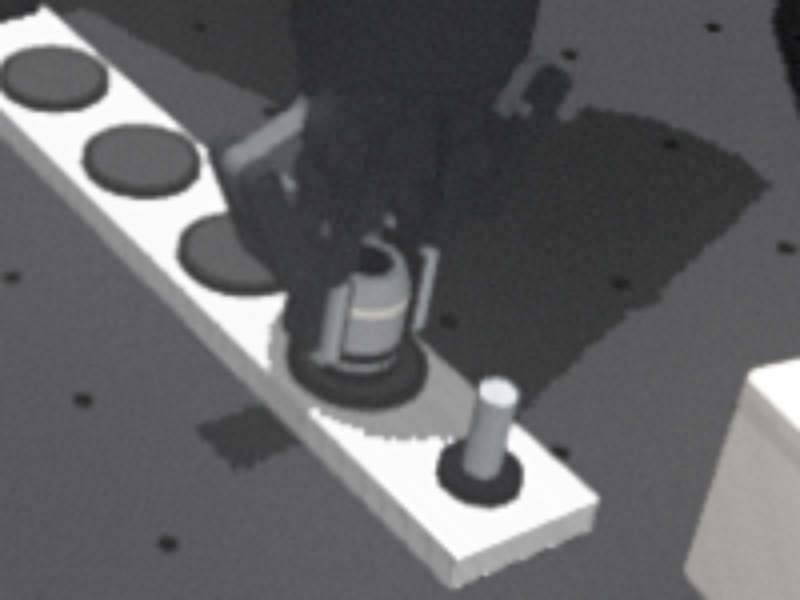

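The crop shows the objective upright over the end pad at (355,360), and it looks centred. I'm lowering it until it touches.

```bash
python3 -m crank '{"delta_pos":[[0,0,0.001],[0,0,0],[0,0,0],[0,0,0]],"twist":[0,0,0,0]}'
python3 go.py 651.7 166.3 47.7
```

```text
clock: 7.38
position: [651.8, 166.4, 101.9]
ee_rot: [0.765, -0.644, -0.0, 0.0]
contact_force: [-0.2, 0.1, -0.8]
gripper_width: 29.4
pos [651.8 166.4 101.9] tilt [-0.  0. -1.] clock 7.38 w 29.4 F [-0.2  0.1 -0.8]
delta now [0.1 0.1 0.2] delta after twist [0.1 0.1 0.2] twist 0.0006 | rows of 30: 1.0
```

```bash
python3 -m crank '{"delta_pos":[[0,0,0.001],[0,0,0],[0,0,0]],"twist":[0,0,0]}'
python3 -m crank '{"delta_pos":[[0,0,0],[0,0,0],[0,0,0],[0,0,0],[0,0,0],[0,0,0]],"twist":[0,0,0,0,0,0]}' 1
python3 -m crank '{"delta_pos":[[0,0,-0.01],[0,0,-0.02],[0,0,-0.03],[0,0,-0.03],[0,0,-0.03],[0,0,0]],"twist":[0,0,0,0,0,0]}'
python3 go.py 458.2 -122.5 140
python3 - <<'E'
from h import *
p,d=imaging.get_image("scene");cv2.imwrite("pics/s4.png",cv2.resize(p[200:350,360:560],(800,600)))
E
```

```text
clock: 7.63
position: [651.9, 166.4, 101.8]
ee_rot: [0.765, -0.644, 0.0, -0.0]
contact_force: [-1.9, 0.4, 4.6]
gripper_width: 29.0
clock: 8.13
position: [651.9, 166.4, 100.7]
ee_rot: [0.765, -0.644, -0.0, 0.0]
contact_force: [-0.5, -1.1, -0.5]
gripper_width: 85.3
clock: 8.63
position: [654.8, 167.3, 229.9]
ee_rot: [0.766, -0.643, 0.004, -0.006]
contact_force: [0.4, -0.1, 1.0]
gripper_width: 85.6
pos [654.8 167.3 229.9] tilt [ 0.0142  0.0044 -0.9999] clock 8.63 w 85.6 F [ 0.4 -0.1  1. ]
delta now [251.6 244.1  31.9] delta after twist [252.1 243.1  35.9] twist 0.0022 | rows of 30: 12.0
```

View pics/s4.png

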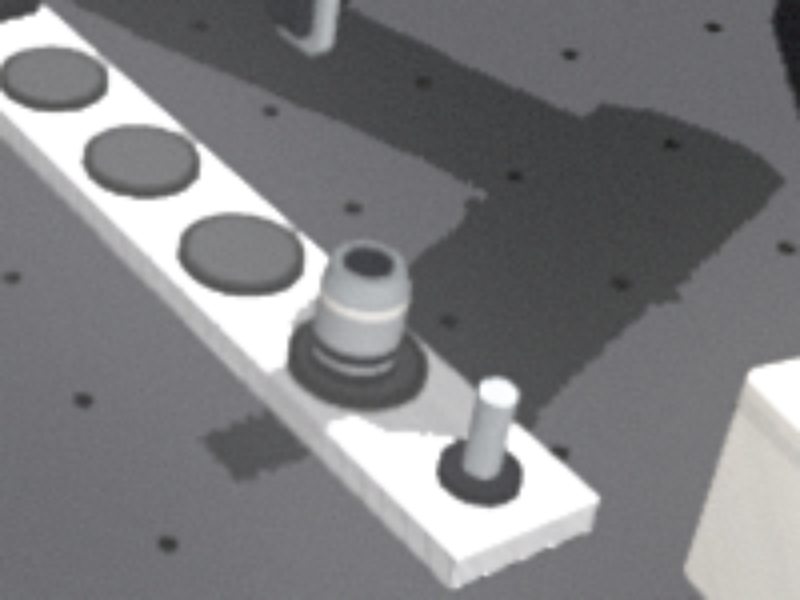

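The 44 mm objective stands upright and centred on the pad by the post, at (355,340) in the crop. Next is the 56 mm one.

```bash
python3 -m crank '{"delta_pos":[[0.015,0.014,0],[0.026,0.025,0],[0.026,0.025,0],[0.026,0.025,0],[0.026,0.025,0],[0.026,0.025,0],[0.026,0.025,0],[0.026,0.025,0]],"twist":[0,0,0,0,0,0,0,0]}'
python3 -m crank '{"delta_pos":[[0.026,0.025,0],[0.02,0.02,0.02],[0.009,0.009,0.02],[0,0,0],[0,0,0],[0,0,0]],"twist":[0,0,0,0,0,0]}'
python3 go.py 458.2 -122.5 32
```

```text
clock: 9.35
position: [497.6, -61.3, 220.8]
ee_rot: [0.765, -0.644, -0.0, 0.0]
contact_force: [0.4, -0.8, -0.4]
gripper_width: 85.2
clock: 9.85
position: [456.6, -123.1, 181.7]
ee_rot: [0.765, -0.644, 0.001, -0.0]
contact_force: [0.9, -0.7, -0.1]
gripper_width: 85.2
pos [ 456.6 -123.1  181.7] tilt [ 1.6e-03 -4.0e-04 -1.0e+00] clock 9.85 w 85.2 F [ 0.9 -0.7 -0.1]
delta now [-0.4 -1.6 95.7] delta after twist [-0.4 -1.7 95.7] twist 0.0014 | rows of 30: 4.0
```

```bash
python3 -m crank '{"delta_pos":[[0,-0.0015,0.02],[0,0,0.025],[0,0,0.025],[0,0,0.017],[0,0,0.008],[0,0,0],[0,0,0],[0,0,0]],"twist":[0,0,0,0,0,0,0,0]}'
python3 go.py 458.2 -122.5 32
python3 -m crank '{"delta_pos":[[0,0,0],[0,0,0],[0,0,0],[0,0,0],[0,0,0],[0,0,0],[0,0,0],[0,0,0]],"twist":[0,0,0,0,0,0,0,0]}' 0
python3 go.py 458.2 -122.5 32
```

```text
clock: 10.52
position: [458.2, -122.8, 87.2]
ee_rot: [0.765, -0.643, 0.001, -0.001]
contact_force: [0.4, 0.1, 0.4]
gripper_width: 85.4
pos [ 458.2 -122.8   87.2] tilt [ 0.003 -0.    -1.   ] clock 10.52 w 85.4 F [0.4 0.1 0.4]
delta now [-0.3  0.   1.2] delta after twist [-0.3 -0.   1.2] twist 0.0017 | rows of 30: 1.0
clock: 11.18
position: [457.2, -123.2, 86.5]
ee_rot: [0.765, -0.644, 0.0, -0.0]
contact_force: [-1.1, 0.5, 5.8]
gripper_width: 29.5
pos [ 457.2 -123.2   86.5] tilt [ 8.e-04 -1.e-04 -1.e+00] clock 11.18 w 29.5 F [-1.1  0.5  5.8]
delta now [-0.5 -1.1  0.5] delta after twist [-0.5 -1.1  0.5] twist 0.0009 | rows of 30: 1.0
```

```bash
python3 -m crank '{"delta_pos":[[0,0,-0.005],[0,0,-0.015],[0,0,-0.02],[0,0,-0.025],[0,0,-0.025],[0,0,-0.015],[0,0,0]],"twist":[0,0,0,0,0,0,0]}'
python3 go.py 582 154 54
python3 - <<'E'
from h import *
p,d=imaging.get_image("scene");cv2.imwrite("pics/s5.png",cv2.resize(p[150:330,140:380],(800,600)))
E
```

```text
clock: 11.77
position: [458.4, -123.2, 194.1]
ee_rot: [0.765, -0.644, 0.003, -0.002]
contact_force: [0.8, -0.4, -1.9]
gripper_width: 29.3
pos [ 458.4 -123.2  194.1] tilt [ 0.0072 -0.     -1.    ] clock 11.77 w 29.3 F [ 0.8 -0.4 -1.9]
delta now [-252.1 -168.6   87. ] delta after twist [-252.1 -169.    86.1] twist 0.0011 | rows of 30: 11.0
```

View pics/s5.png

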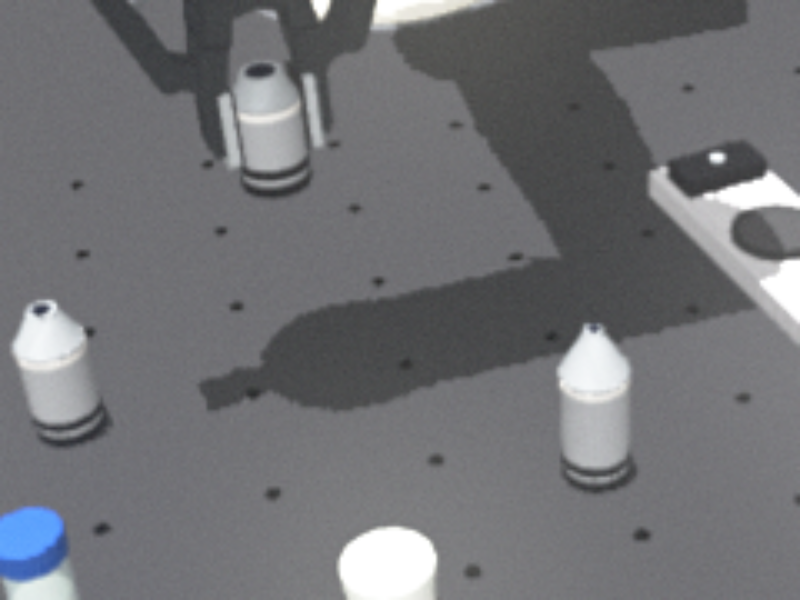

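The 56 mm objective is held straight at (270,125) in the crop. I'm moving it to its pad.

```bash
python3 -m crank '{"delta_pos":[[-0.015,-0.010,0],[-0.03,-0.02,0],[-0.03,-0.02,0],[-0.03,-0.02,0],[-0.03,-0.02,0],[-0.03,-0.02,0],[-0.03,-0.02,0],[-0.03,-0.02,0]],"twist":[0,0,0,0,0,0,0,0]}'
python3 -m crank '{"delta_pos":[[-0.017,-0.012,0],[-0.009,-0.006,0],[0,0,0.005],[0,0,0.01],[0,0,0.015],[0,0,0],[0,0,0],[0,0,0]],"twist":[0,0,0,0,0,0,0,0]}'
python3 go.py 582 154 53
```

```text
clock: 12.48
position: [565.6, 125.5, 188.5]
ee_rot: [0.765, -0.644, -0.001, 0.002]
contact_force: [0.3, 0.6, -2.1]
gripper_width: 29.4
clock: 13.15
position: [579.4, 151.8, 160.9]
ee_rot: [0.765, -0.644, -0.0, 0.0]
contact_force: [0.7, -1.1, -1.8]
gripper_width: 29.6
pos [579.4 151.8 160.9] tilt [-4.e-04 -5.e-04 -1.e+00] clock 13.15 w 29.6 F [ 0.7 -1.1 -1.8]
delta now [-1.7 -3.  53.9] delta after twist [-1.7 -3.  53.9] twist -0.0004 | rows of 30: 2.0
```

```bash
python3 -m crank '{"delta_pos":[[-0.0015,-0.003,0.012],[0,0,0.018],[0,0,0.012],[0,0,0.006],[0,0,0],[0,0,0],[0,0,0],[0,0,0]],"twist":[0,0,0,0,0,0,0,0]}'
python3 go.py 582 154 52.5
```

```text
clock: 13.82
position: [582.9, 155.1, 113.9]
ee_rot: [0.765, -0.644, 0.0, -0.001]
contact_force: [-0.3, -0.6, -1.7]
gripper_width: 29.5
pos [582.9 155.1 113.9] tilt [ 2.e-03  9.e-04 -1.e+00] clock 13.82 w 29.5 F [-0.3 -0.6 -1.7]
delta now [1.  1.1 7.4] delta after twist [1.  1.  7.4] twist 0.0009 | rows of 30: 1.0
```

```bash
python3 -m crank '{"delta_pos":[[0.0005,0.0005,0.004],[0,0,0.002],[0,0,0],[0,0,0],[0,0,0],[0,0,0]],"twist":[0,0,0,0,0,0]}'
python3 go.py 582 154 52.5
python3 -m crank '{"delta_pos":[[0,0,0.0015],[0,0,0],[0,0,0],[0,0,0]],"twist":[0,0,0,0]}'
```

```text
clock: 14.32
position: [581.9, 154.3, 106.9]
ee_rot: [0.765, -0.644, 0.0, -0.0]
contact_force: [-0.5, 0.7, -2.0]
gripper_width: 29.6
pos [581.9 154.3 106.9] tilt [ 0. -0. -1.] clock 14.32 w 29.6 F [-0.5  0.7 -2. ]
delta now [ 0.3 -0.1  0.4] delta after twist [ 0.3 -0.1  0.4] twist 0.0007 | rows of 30: 1.0
clock: 14.65
position: [582.0, 154.4, 106.6]
ee_rot: [0.765, -0.644, 0.0, -0.0]
contact_force: [-2.5, -0.8, 4.8]
gripper_width: 29.4
```

```bash
python3 -m crank '{"delta_pos":[[0,0,0],[0,0,0],[0,0,0],[0,0,0],[0,0,0],[0,0,0]],"twist":[0,0,0,0,0,0]}' 1
python3 -m crank '{"delta_pos":[[0,0,-0.01],[0,0,-0.02],[0,0,-0.03],[0,0,-0.03],[0,0,-0.03],[0,0,0]],"twist":[0,0,0,0,0,0]}'
python3 go.py 473 -235.5 140
python3 - <<'E'
from h import *
p,d=imaging.get_image("scene");cv2.imwrite("pics/s6.png",cv2.resize(p[180:330,340:540],(800,600)))
E
```

```text
clock: 15.15
position: [581.9, 154.3, 105.3]
ee_rot: [0.765, -0.644, -0.0, 0.0]
contact_force: [0.2, 0.4, -0.4]
gripper_width: 85.3
clock: 15.65
position: [584.8, 155.3, 233.5]
ee_rot: [0.766, -0.643, 0.004, -0.006]
contact_force: [0.6, 0.6, 1.4]
gripper_width: 85.4
pos [584.8 155.3 233.5] tilt [ 0.0135  0.0049 -0.9999] clock 15.65 w 85.4 F [0.6 0.6 1.4]
delta now [365.8 178.1  36.1] delta after twist [366.1 176.7  39.5] twist 0.0023 | rows of 30: 14.0
```

View pics/s6.png

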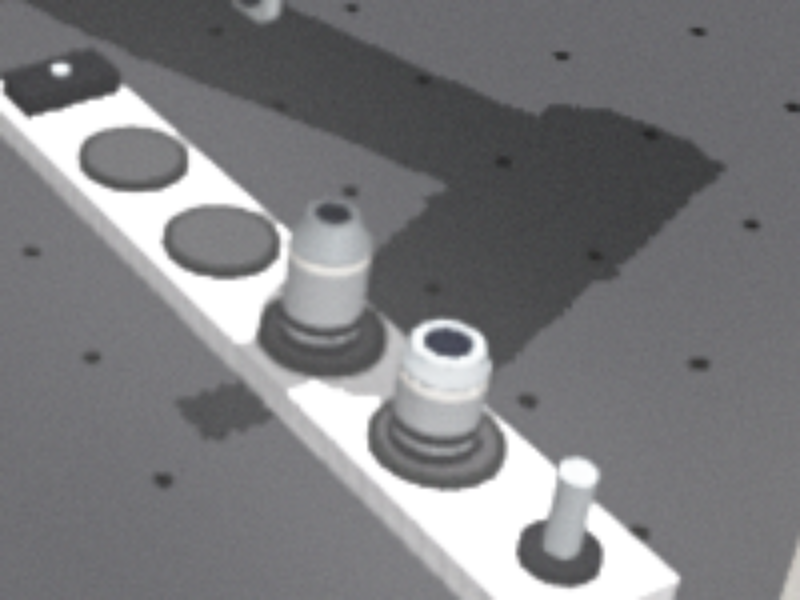

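Both objectives stand upright and centred, the 56 mm at (322,290) and the 44 mm at (437,400). Next is the 68 mm one.

```bash
python3 -m crank '{"delta_pos":[[0.018,0.009,0],[0.032,0.0155,0],[0.032,0.0155,0],[0.032,0.0155,0],[0.032,0.0155,0],[0.032,0.0155,0],[0.032,0.0155,0],[0.032,0.0155,0]],"twist":[0,0,0,0,0,0,0,0]}'
python3 -m crank '{"delta_pos":[[0.032,0.0155,0],[0.032,0.0155,0],[0.032,0.015,0.01],[0.02,0.01,0.015],[0.008,0.003,0.01],[0,0,0],[0,0,0],[0,0,0]],"twist":[0,0,0,0,0,0,0,0]}'
python3 go.py 473 -235.5 37
```

```text
clock: 16.37
position: [506.1, -105.7, 225.0]
ee_rot: [0.765, -0.644, -0.001, 0.0]
contact_force: [1.3, -0.7, 0.5]
gripper_width: 85.8
clock: 17.03
position: [471.1, -235.8, 190.8]
ee_rot: [0.766, -0.643, 0.0, -0.0]
contact_force: [1.0, -0.5, -0.5]
gripper_width: 85.4
pos [ 471.1 -235.8  190.8] tilt [ 5.e-04 -3.e-04 -1.e+00] clock 17.03 w 85.4 F [ 1.  -0.5 -0.5]
delta now [ 0.  -1.9 99.8] delta after twist [ 0.  -1.9 99.8] twist 0.0019 | rows of 30: 4.0
```

```bash
python3 -m crank '{"delta_pos":[[0,-0.002,0.02],[0,0,0.025],[0,0,0.025],[0,0,0.02],[0,0,0.009],[0,0,0],[0,0,0],[0,0,0]],"twist":[0,0,0,0,0,0,0,0]}'
python3 go.py 473 -235.5 37
python3 -m crank '{"delta_pos":[[0,0,0],[0,0,0],[0,0,0],[0,0,0],[0,0,0],[0,0,0],[0,0,0],[0,0,0]],"twist":[0,0,0,0,0,0,0,0]}' 0
python3 go.py 473 -235.5 37
```

```text
clock: 17.7
position: [473.8, -235.9, 92.9]
ee_rot: [0.766, -0.643, 0.001, -0.001]
contact_force: [0.3, -0.2, 0.2]
gripper_width: 85.3
pos [ 473.8 -235.9   92.9] tilt [ 3.e-03 -8.e-04 -1.e+00] clock 17.7 w 85.3 F [ 0.3 -0.2  0.2]
delta now [-0.6  0.7  1.9] delta after twist [-0.6  0.7  1.9] twist 0.002 | rows of 30: 1.0
clock: 18.37
position: [472.7, -236.3, 92.0]
ee_rot: [0.765, -0.644, 0.0, -0.0]
contact_force: [-1.4, 0.2, 5.6]
gripper_width: 29.8
pos [ 472.7 -236.3   92. ] tilt [ 7.e-04 -4.e-04 -1.e+00] clock 18.37 w 29.8 F [-1.4  0.2  5.6]
delta now [-0.7 -0.4  1. ] delta after twist [-0.7 -0.4  1. ] twist 0.001 | rows of 30: 1.0
```

```bash
python3 -m crank '{"delta_pos":[[0,0,-0.005],[0,0,-0.015],[0,0,-0.02],[0,0,-0.025],[0,0,-0.025],[0,0,-0.02],[0,0,0]],"twist":[0,0,0,0,0,0,0]}'
python3 go.py 513.6 142.3 58
python3 - <<'E'
from h import *
p,d=imaging.get_image("scene");cv2.imwrite("pics/s7.png",cv2.resize(p[150:360,80:360],(800,600)))
E
```

```text
clock: 18.95
position: [474.3, -236.7, 205.5]
ee_rot: [0.765, -0.644, 0.004, -0.002]
contact_force: [0.3, -0.0, -1.3]
gripper_width: 29.3
pos [ 474.3 -236.7  205.5] tilt [ 0.008  -0.0023 -1.    ] clock 18.95 w 29.3 F [ 0.3 -0.  -1.3]
delta now [-367.  -103.1   92.9] delta after twist [-366.8 -103.3   93.5] twist 0.0014 | rows of 30: 14.0
```

View pics/s7.png

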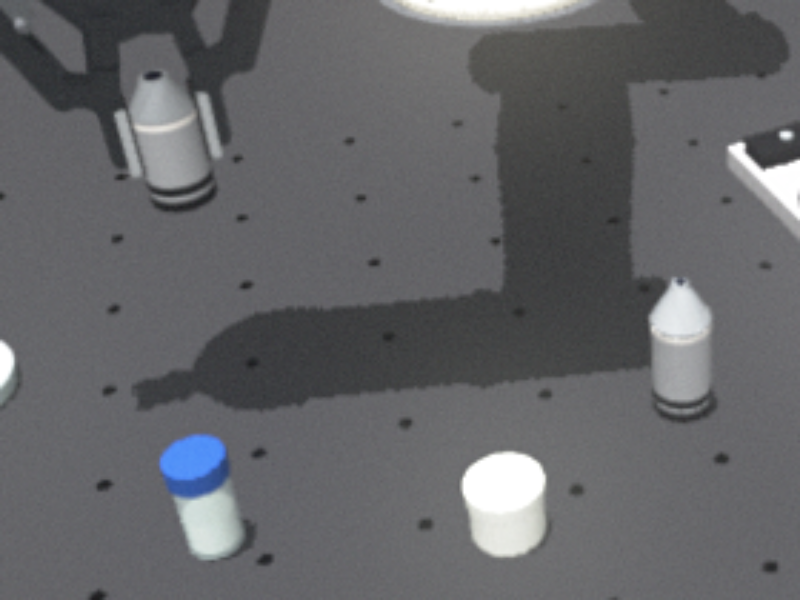

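The 68 mm objective is held straight at (173,140) in the crop, and the vial stands at (205,495). I'm carrying it over.

```bash
python3 -m crank '{"delta_pos":[[-0.015,-0.004,0],[-0.032,-0.009,0],[-0.032,-0.009,0],[-0.032,-0.009,0],[-0.032,-0.009,0],[-0.032,-0.009,0],[-0.032,-0.009,0],[-0.032,-0.009,0]],"twist":[0,0,0,0,0,0,0,0]}'
python3 -m crank '{"delta_pos":[[-0.032,-0.009,0],[-0.032,-0.009,0],[-0.032,-0.009,0],[-0.02,-0.006,0.005],[-0.011,-0.003,0.01],[0,0,0.015],[0,0,0],[0,0,0]],"twist":[0,0,0,0,0,0,0,0]}'
python3 -m crank '{"delta_pos":[[0,0,0],[0,0,0]],"twist":[0,0]}'
python3 go.py 513.6 142.3 58
```

```text
clock: 19.67
position: [496.4, 12.1, 199.6]
ee_rot: [0.765, -0.644, -0.001, 0.001]
contact_force: [0.9, -0.2, -1.5]
gripper_width: 29.7
clock: 20.33
position: [510.1, 141.0, 169.2]
ee_rot: [0.765, -0.644, -0.001, 0.003]
contact_force: [0.8, 0.2, -1.6]
gripper_width: 29.5
clock: 20.5
position: [511.6, 141.4, 171.7]
ee_rot: [0.765, -0.644, 0.0, -0.0]
contact_force: [-0.9, 0.3, -1.9]
gripper_width: 29.4
pos [511.6 141.4 171.7] tilt [ 4.e-04  1.e-04 -1.e+00] clock 20.5 w 29.4 F [-0.9  0.3 -1.9]
delta now [-0.5 -2.1 59.7] delta after twist [-0.5 -2.1 59.7] twist -0.0003 | rows of 30: 2.0
```

```bash
python3 -m crank '{"delta_pos":[[-0.0005,-0.002,0.012],[0,0,0.018],[0,0,0.015],[0,0,0.007],[0,0,0],[0,0,0],[0,0,0],[0,0,0]],"twist":[0,0,0,0,0,0,0,0]}'
python3 -m crank '{"delta_pos":[[0,0,0],[0,0,0]],"twist":[0,0]}'
python3 go.py 513.6 142.3 58
```

```text
clock: 21.17
position: [513.9, 143.1, 120.6]
ee_rot: [0.765, -0.644, 0.0, -0.001]
contact_force: [-0.0, 0.5, -0.9]
gripper_width: 29.4
clock: 21.33
position: [513.5, 143.0, 120.1]
ee_rot: [0.765, -0.644, 0.0, -0.001]
contact_force: [0.6, -0.2, -1.5]
gripper_width: 29.7
pos [513.5 143.  120.1] tilt [ 1.1e-03  7.0e-04 -1.0e+00] clock 21.33 w 29.7 F [ 0.6 -0.2 -1.5]
delta now [0.7 0.1 8.1] delta after twist [0.7 0.  8.1] twist 0.0007 | rows of 30: 1.0
```

```bash
python3 -m crank '{"delta_pos":[[0.0005,0,0.004],[0,0,0.003],[0,0,0],[0,0,0],[0,0,0],[0,0,0]],"twist":[0,0,0,0,0,0]}'
python3 go.py 513.6 142.3 58
python3 -m crank '{"delta_pos":[[0,0,0.001],[0,0,0],[0,0,0],[0,0,0]],"twist":[0,0,0,0]}'
python3 go.py 513.6 142.3 58
```

```text
clock: 21.83
position: [513.3, 142.4, 112.2]
ee_rot: [0.765, -0.644, -0.0, 0.0]
contact_force: [0.0, -0.4, -2.8]
gripper_width: 29.3
pos [513.3 142.4 112.2] tilt [-3.e-04 -2.e-04 -1.e+00] clock 21.83 w 29.3 F [ 0.  -0.4 -2.8]
delta now [ 0.1 -0.3  0.2] delta after twist [ 0.1 -0.3  0.2] twist 0.0007 | rows of 30: 1.0
clock: 22.17
position: [513.4, 142.4, 112.0]
ee_rot: [0.765, -0.644, 0.0, -0.0]
contact_force: [-2.2, -0.1, 6.1]
gripper_width: 29.7
pos [513.4 142.4 112. ] tilt [ 1.e-04 -1.e-04 -1.e+00] clock 22.17 w 29.7 F [-2.2 -0.1  6.1]
delta now [ 0.1 -0.2  0. ] delta after twist [ 0.1 -0.2  0. ] twist 0.0009 | rows of 30: 1.0
```

```bash
python3 -m crank '{"delta_pos":[[0,0,0],[0,0,0],[0,0,0],[0,0,0],[0,0,0],[0,0,0]],"twist":[0,0,0,0,0,0]}' 1
python3 -m crank '{"delta_pos":[[0,0,-0.01],[0,0,-0.02],[0,0,-0.03],[0,0,-0.03],[0,0,-0.03],[0,0,0]],"twist":[0,0,0,0,0,0]}'
python3 go.py 577 -7 140
python3 - <<'E'
from h import *
p,d=imaging.get_image("scene");cv2.imwrite("pics/s8.png",cv2.resize(p[180:330,340:540],(800,600)))
p,d=imaging.get_image("top");cv2.imwrite("pics/t8.png",cv2.resize(p[120:360,160:480],(800,600)))
E
```

```text
clock: 22.67
position: [513.4, 142.4, 111.3]
ee_rot: [0.765, -0.644, -0.0, 0.0]
contact_force: [-0.2, 0.2, 0.1]
gripper_width: 85.4
clock: 23.17
position: [516.2, 143.6, 238.8]
ee_rot: [0.766, -0.643, 0.003, -0.006]
contact_force: [0.3, -0.6, 0.5]
gripper_width: 85.4
pos [516.2 143.6 238.8] tilt [ 0.0127  0.0055 -0.9999] clock 23.17 w 85.4 F [ 0.3 -0.6  0.5]
delta now [159.  -33.3  44.7] delta after twist [158.8 -34.3  44.8] twist 0.0023 | rows of 30: 6.0
```

View pics/s8.png

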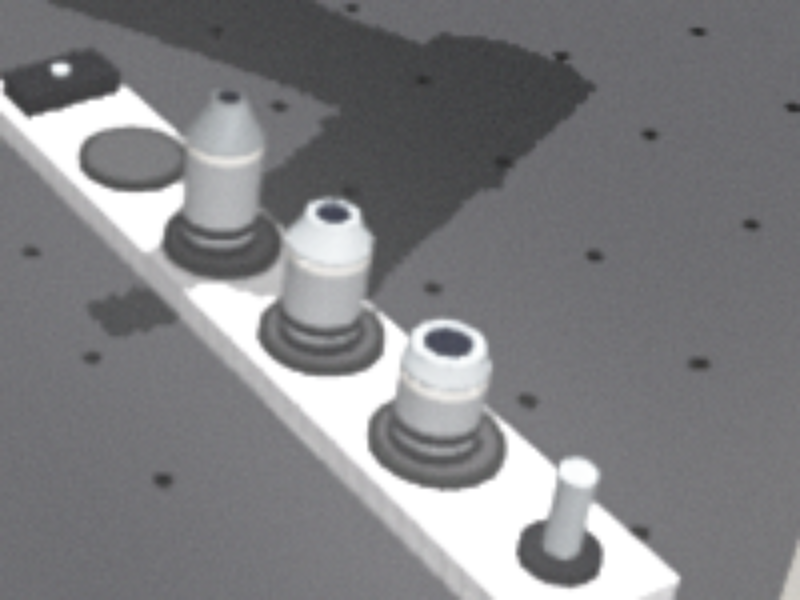

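View pics/t8.png

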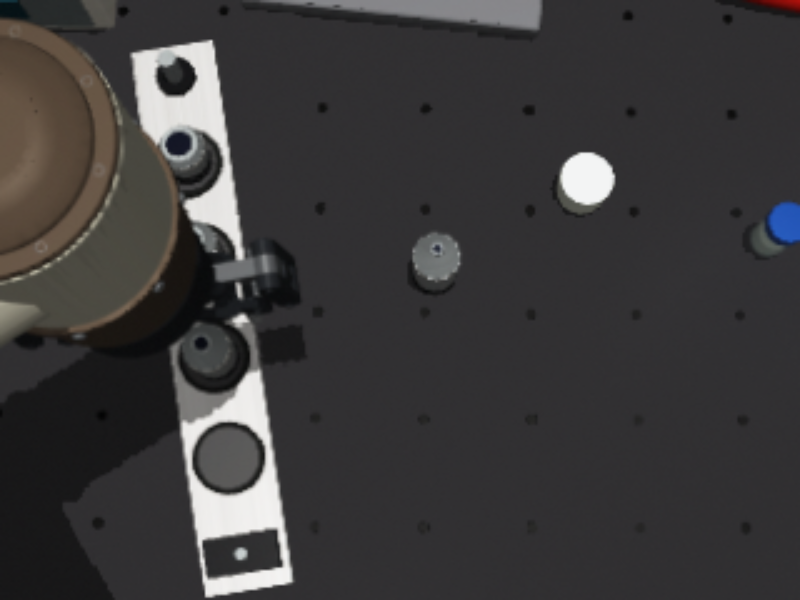

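Three objectives stand upright and centred on their pads in both views. The 80 mm one is untouched at (435,262) in the top crop. I'm fetching it last.

```bash
python3 -m crank '{"delta_pos":[[0.015,-0.003,0],[0.03,-0.006,0],[0.03,-0.006,0],[0.03,-0.006,0],[0.03,-0.006,0],[0.016,-0.004,0],[0,0,0],[0,0,0]],"twist":[0,0,0,0,0,0,0,0]}'
python3 -m crank '{"delta_pos":[[0,0,0],[0,0,0]],"twist":[0,0]}'
python3 go.py 577 -7 42
```

```text
clock: 23.93
position: [569.2, -1.9, 230.0]
ee_rot: [0.764, -0.645, -0.001, 0.001]
contact_force: [0.2, -0.1, -0.7]
gripper_width: 85.4
clock: 24.1
position: [569.2, -0.3, 231.0]
ee_rot: [0.766, -0.643, -0.0, 0.0]
contact_force: [0.1, -0.5, 0.6]
gripper_width: 85.5
pos [ 5.692e+02 -3.000e-01  2.310e+02] tilt [-1.1e-03 -1.0e-04 -1.0e+00] clock 24.1 w 85.5 F [ 0.1 -0.5  0.6]
delta now [  8.   -6.7 135. ] delta after twist [  8.   -6.5 135. ] twist 0.0018 | rows of 30: 5.0
```

```bash
python3 -m crank '{"delta_pos":[[0.006,-0.005,0.01],[0.002,-0.0015,0.015],[0,0,0.015],[0,0,0],[0,0,0],[0,0,0],[0,0,0]],"twist":[0,0,0,0,0,0,0]}'
python3 go.py 577 -7 42
```

```text
clock: 24.68
position: [578.1, -7.5, 192.3]
ee_rot: [0.765, -0.644, 0.001, -0.001]
contact_force: [-0.2, -0.8, 0.2]
gripper_width: 85.4
pos [578.1  -7.5 192.3] tilt [ 1.9e-03  2.0e-04 -1.0e+00] clock 24.68 w 85.4 F [-0.2 -0.8  0.2]
delta now [-0.7  1.1 96.3] delta after twist [-0.7  1.  96.3] twist 0.0014 | rows of 30: 4.0
```

```bash
python3 -m crank '{"delta_pos":[[0,0.001,0.02],[0,0,0.025],[0,0,0.025],[0,0,0.016],[0,0,0.008],[0,0,0],[0,0,0],[0,0,0]],"twist":[0,0,0,0,0,0,0,0]}'
python3 go.py 577 -7 42
python3 -m crank '{"delta_pos":[[0,0,0],[0,0,0],[0,0,0],[0,0,0],[0,0,0],[0,0,0],[0,0,0],[0,0,0]],"twist":[0,0,0,0,0,0,0,0]}' 0
python3 go.py 577 -7 42
```

```text
clock: 25.35
position: [577.6, -7.8, 99.0]
ee_rot: [0.765, -0.644, 0.001, -0.001]
contact_force: [1.1, -0.0, 0.6]
gripper_width: 85.5
pos [577.6  -7.8  99. ] tilt [ 3.e-03  5.e-04 -1.e+00] clock 25.35 w 85.5 F [ 1.1 -0.   0.6]
delta now [-0.9  0.4  3. ] delta after twist [-0.9  0.4  3. ] twist 0.0011 | rows of 30: 1.0
clock: 26.02
position: [576.8, -7.9, 98.0]
ee_rot: [0.765, -0.644, 0.0, -0.0]
contact_force: [-1.0, 0.3, 5.6]
gripper_width: 29.6
pos [576.8  -7.9  98. ] tilt [ 8.e-04  0.e+00 -1.e+00] clock 26.02 w 29.6 F [-1.   0.3  5.6]
delta now [-0.9 -0.4  2. ] delta after twist [-0.9 -0.4  2. ] twist 0.001 | rows of 30: 1.0
```

```bash
python3 -m crank '{"delta_pos":[[0,0,-0.005],[0,0,-0.015],[0,0,-0.02],[0,0,-0.025],[0,0,-0.025],[0,0,-0.02],[0,0,0]],"twist":[0,0,0,0,0,0,0]}'
python3 go.py 444.9 130.5 64
python3 - <<'E'
from h import *
p,d=imaging.get_image("scene");cv2.imwrite("pics/s9.png",cv2.resize(p[130:340,220:500],(800,600)))
E
```

```text
clock: 26.6
position: [578.3, -7.8, 211.6]
ee_rot: [0.765, -0.644, 0.003, -0.003]
contact_force: [-0.3, -0.4, -1.0]
gripper_width: 29.7
pos [578.3  -7.8 211.6] tilt [ 0.0081  0.0011 -1.    ] clock 26.6 w 29.7 F [-0.3 -0.4 -1. ]
delta now [-159.2  108.5   92.7] delta after twist [-159.   107.9   93.6] twist 0.0013 | rows of 30: 8.0
```

View pics/s9.png

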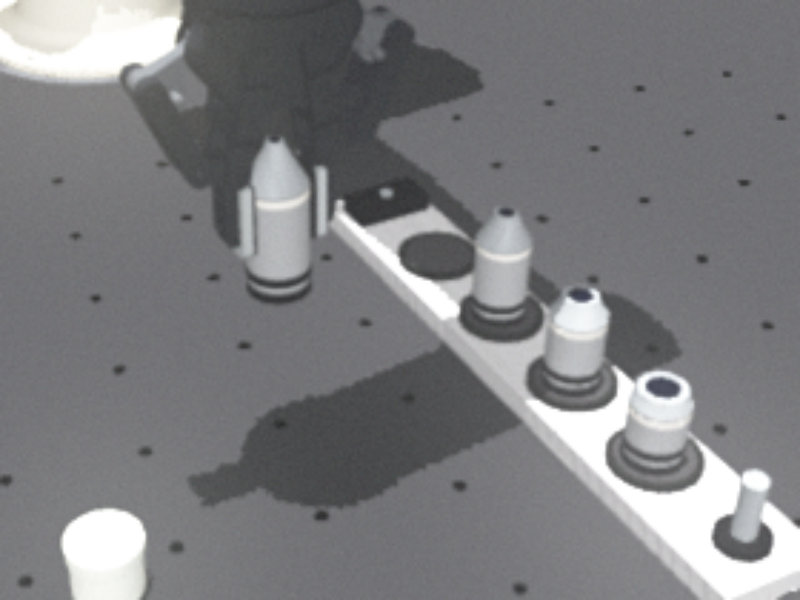

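The 80 mm objective is held straight at (278,215) in the crop, and the free pad is at (438,255). I'm moving it there, along the rail direction first.

```bash
python3 -m crank '{"delta_pos":[[0,0.013,0],[-0.005,0.027,0],[-0.022,0.025,0],[-0.028,0.02,0],[-0.03,0.013,0],[-0.03,0.008,0],[-0.028,0.003,0],[-0.016,0,0]],"twist":[0,0,0,0,0,0,0,0]}'
python3 -m crank '{"delta_pos":[[0,0,0],[0,0,0],[0,0,0],[0,0,0]],"twist":[0,0,0,0]}'
python3 go.py 444.9 130.5 64
```

```text
clock: 27.32
position: [439.7, 131.2, 205.9]
ee_rot: [0.766, -0.643, -0.001, 0.001]
contact_force: [1.1, 0.5, -2.2]
gripper_width: 29.3
clock: 27.65
position: [441.7, 129.0, 206.6]
ee_rot: [0.765, -0.644, -0.0, 0.001]
contact_force: [-0.6, -0.1, -1.6]
gripper_width: 29.7
pos [441.7 129.  206.6] tilt [-0.0018 -0.001  -1.    ] clock 27.65 w 29.7 F [-0.6 -0.1 -1.6]
delta now [-1.  -3.6 88.6] delta after twist [-0.9 -3.4 88.6] twist -0.0008 | rows of 30: 3.0
```

```bash
python3 -m crank '{"delta_pos":[[-0.001,-0.003,0.015],[0,0,0.022],[0,0,0.022],[0,0,0.014],[0,0,0.006],[0,0,0],[0,0,0],[0,0,0]],"twist":[0,0,0,0,0,0,0,0]}'
python3 -m crank '{"delta_pos":[[0,0,0],[0,0,0]],"twist":[0,0]}'
python3 go.py 444.9 130.5 64
```

```text
clock: 28.32
position: [445.5, 131.6, 129.3]
ee_rot: [0.765, -0.644, 0.0, -0.001]
contact_force: [-0.3, -0.2, -2.4]
gripper_width: 29.8
clock: 28.48
position: [445.2, 131.8, 129.3]
ee_rot: [0.765, -0.644, 0.0, -0.001]
contact_force: [0.4, 0.9, -1.8]
gripper_width: 29.4
pos [445.2 131.8 129.3] tilt [ 0.0018  0.0012 -1.    ] clock 28.48 w 29.4 F [ 0.4  0.9 -1.8]
delta now [ 1.2  0.5 11.3] delta after twist [ 1.2  0.5 11.3] twist 0.0007 | rows of 30: 1.0
```

```bash
python3 -m crank '{"delta_pos":[[0.001,0,0.006],[0,0,0.003],[0,0,0],[0,0,0],[0,0,0],[0,0,0]],"twist":[0,0,0,0,0,0]}'
python3 go.py 444.9 130.5 64
python3 -m crank '{"delta_pos":[[0,0,0.001],[0,0,0],[0,0,0],[0,0,0]],"twist":[0,0,0,0]}'
python3 go.py 444.9 130.5 64
```

```text
clock: 28.98
position: [445.0, 130.6, 119.5]
ee_rot: [0.765, -0.644, 0.0, -0.0]
contact_force: [0.7, 0.2, -1.8]
gripper_width: 29.6
pos [445.  130.6 119.5] tilt [ 1.e-04  0.e+00 -1.e+00] clock 28.98 w 29.6 F [ 0.7  0.2 -1.8]
delta now [0.1 0.1 1.5] delta after twist [0.1 0.1 1.5] twist 0.0008 | rows of 30: 1.0
clock: 29.32
position: [444.9, 130.5, 118.4]
ee_rot: [0.765, -0.644, 0.0, -0.0]
contact_force: [-0.1, -0.0, -1.7]
gripper_width: 29.5
pos [444.9 130.5 118.4] tilt [ 0.  0. -1.] clock 29.32 w 29.5 F [-0.1 -0.  -1.7]
delta now [0.  0.  0.4] delta after twist [0.  0.  0.4] twist 0.0007 | rows of 30: 1.0
```

```bash
python3 -m crank '{"delta_pos":[[0,0,0.001],[0,0,0],[0,0,0],[0,0,0]],"twist":[0,0,0,0]}'
python3 -m crank '{"delta_pos":[[0,0,0],[0,0,0],[0,0,0],[0,0,0],[0,0,0],[0,0,0]],"twist":[0,0,0,0,0,0]}' 1
python3 -m crank '{"delta_pos":[[0,0,-0.01],[0,0,-0.02],[0,0,-0.03],[0,0,-0.03],[0,0,-0.03],[0,0,0]],"twist":[0,0,0,0,0,0]}'
python3 -m crank '{"delta_pos":[[0.02,0,-0.01],[0.03,0,-0.01],[0.03,0,0],[0.03,0,0],[0.03,0,0],[0.03,0,0],[0.02,0,0],[0,0,0]],"twist":[0,0,0,0,0,0,0,0]}'
python3 - <<'E'
from h import *
p,d=imaging.get_image("scene");cv2.imwrite("pics/s10.png",p)
p,d=imaging.get_image("top");cv2.imwrite("pics/t10.png",cv2.resize(p[120:360,160:480],(800,600)))
C=cloud("top",d)
R=[(651.7,166.3,44),(582.8,154.3,56),(513.8,142.4,68),(444.9,130.5,80)]
for x,y,h in R:
    m=(d>0)&(np.hypot(C[...,0]-x,C[...,1]-y)<32)&(C[...,2]>32); P=C[m]
    if len(P)<20: print(h,"hidden");continue
    print(h,"top",np.percentile(P[:,2],98).round(1),"mid",((np.percentile(P,2,axis=0)+np.percentile(P,98,axis=0))/2).round(1)[:2],"pad",x,y)
E
```

```text
clock: 29.65
position: [445.1, 130.6, 118.0]
ee_rot: [0.765, -0.644, 0.0, -0.0]
contact_force: [-3.1, 0.4, 6.4]
gripper_width: 29.6
clock: 30.15
position: [444.9, 130.5, 117.3]
ee_rot: [0.765, -0.644, -0.0, 0.0]
contact_force: [-0.5, 0.3, 0.0]
gripper_width: 85.5
clock: 30.65
position: [447.5, 131.9, 243.3]
ee_rot: [0.766, -0.643, 0.002, -0.006]
contact_force: [0.5, 1.2, -0.4]
gripper_width: 85.7
clock: 31.32
position: [477.5, -59.3, 257.0]
ee_rot: [0.764, -0.645, -0.0, 0.0]
contact_force: [0.3, -0.3, -0.8]
gripper_width: 85.3
44 top 66.7 mid [650.6 163.7] pad 651.7 166.3
56 top 78.6 mid [590.5 154.4] pad 582.8 154.3
68 hidden
80 top 534.5 mid [444.  128.4] pad 444.9 130.5
```

View pics/s10.png

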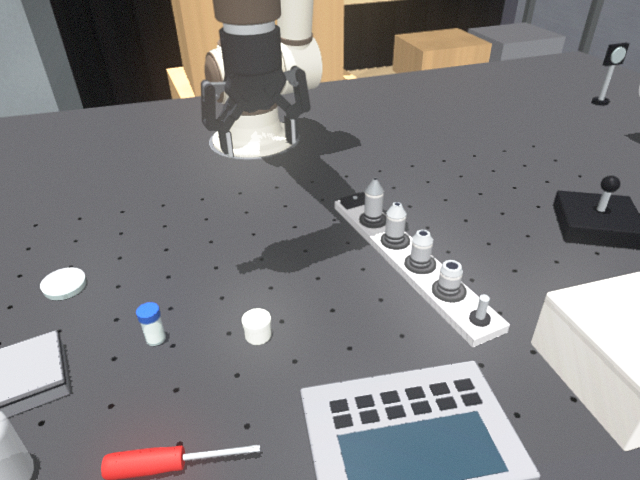

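View pics/t10.png

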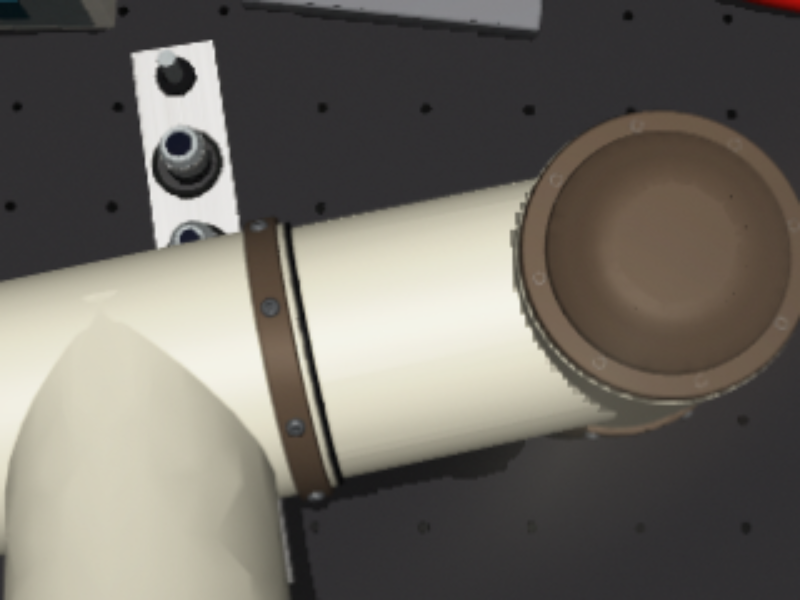

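The scene view shows all four objectives in order on their pads at (374,205), (396,225), (421,250) and (451,280), and the vial still at (151,325). The arm hides half the row from the top camera, so I'm checking the centring in a zoom of this view.

Run:
```python
from h import *
p=cv2.imread("pics/s10.png");cv2.imwrite("pics/s11.png",cv2.resize(p[170:335,330:550],(800,600),interpolation=cv2.INTER_CUBIC))
_,d=imaging.get_image("scene");C=cloud("scene",d)
for x,y,h in [(651.7,166.3,44),(582.8,154.3,56),(513.8,142.4,68),(444.9,130.5,80)]:
    m=(d>0)&(np.hypot(C[...,0]-x,C[...,1]-y)<30)&(C[...,2]>30)&(C[...,2]<20+h*.6)
    A=C[m]; from scipy.optimize import least_squares
    r=least_squares(lambda q:np.hypot(A[:,0]-q[0],A[:,1]-q[1])-15.5,[x,y],loss='soft_l1').x
    print(h,r.round(1),"pad",x,y)
v=(d>0)&(np.hypot(C[...,0]-605,C[...,1]+246)<25)&(C[...,2]>15); print("vial",C[v].min(0).round(),C[v].max(0).round())
```

```text
44 [653.  169.1] pad 651.7 166.3
56 [585.  156.7] pad 582.8 154.3
68 [514.5 144.3] pad 513.8 142.4
80 [447.1 132.9] pad 444.9 130.5
vial [ 593. -258.   15.] [ 623. -230.   58.]
```

View pics/s11.png

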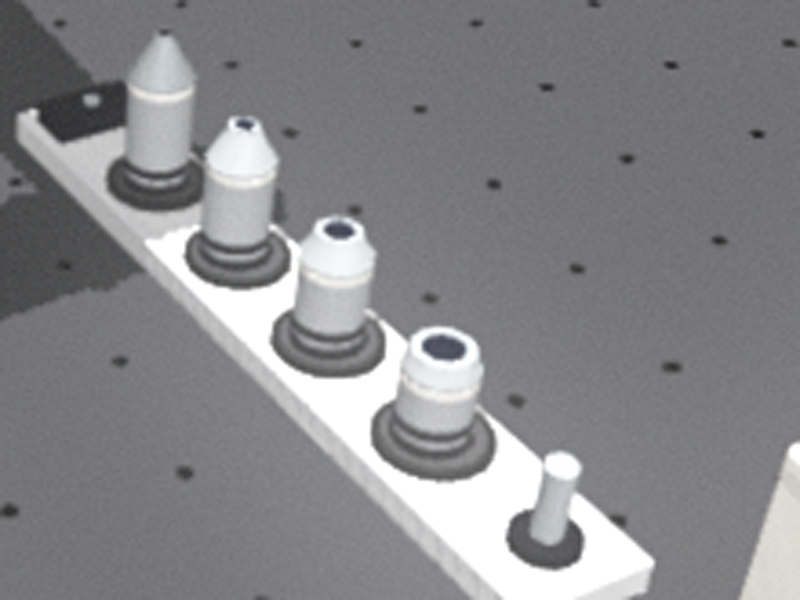

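The zoom shows all four upright and centred on their pads. The fitted axes lie within about 3 mm of the pad centres, and the calibration differs by about that much between the two cameras. I'm handing the job in.

```bash
python3 -c "
from bench import arm,job_done
s=arm.read_state();print(s['clock'],s['contact_force'],s['joint_vel'].round(3));print(job_done())"
```

```text
31.4667 [-0.2298079   0.12355799  0.32768013] [ 0.021 -0.004 -0.001  0.003  0.     0.001]
the job is handed in; nothing more can be done
None
```

The four objectives stand nose up on the parking rail in height order: 44, 56, 68 and 80 mm, starting from the pad next to the post. The job was handed in at 31.5 s on the robot's clock.

- **Placement:** In the last scene picture all four are upright. Their fitted axes lie 2–3 mm from the pad centres, against the 12 mm limit. The pad centres came from the other (top) camera, so part of that gap is calibration.
- **Bystander:** The vial is standing where it started, to within a couple of millimetres.
- **Robot:** The gripper is open, well above the table and clear of everything. The wrist force reading was about zero.
- **Failed check:** The last top-camera check could not be completed. The arm hid the 68 mm and 80 mm objectives and half hid the 56 mm one. Its numbers for the 56 mm and 80 mm objectives were unusable, so their placement rests on the scene camera and on the upward force I felt as each one touched its pad. For the 44 mm objective the top view agreed within 3 mm.

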